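Set the banded jars on their drip tiles for the glaze firing

ROBOT

A 6-joint arm with a two-finger parallel gripper is mounted at the origin on the work surface. World frame = base frame: x ahead of the robot, y to its left, z up, the work surface at z = 0. Lengths are in m, angles in rad, forces in N, time in s.
With the tool pointing down it reaches from about 0.225 to 0.725 m from the base axis. Payload 3.1 kg.
Tool frame: the origin (TCP) lies at the very end of the fingers, on their centre line; the grasp point (between the pads) lies arm.hold_point_z behind it (arm.hold_point_z is the distance from the TCP to the grasp point, in m); z points along the fingers, y is the line along which they close (so a half turn about z gives the same grasp; the last joint's range is limited). The gripper opens to 85 mm and grips with 20 to 120 N. Pads are 22 mm wide; open, the fingers measure 114 mm over their backs; the gripper's body (76 mm by 85 mm) begins 54 mm behind the grasp point. The pads swing forward as they close: fully open they stand 13 mm farther back than shut.
Start: joints at [-1.329, 0.048, 0.099, 1.622, 0, 1.443], TCP at [0.19, -0.49, 0.231] pointing down, gripper open.
Joint ranges: [-2.91, 2.91], [-0.99, 1.94], [-1.21, 1.42], [-2.12, 2.29], [-1.49, 1.47], [-3.14, 3.14]. Speed limits (rad/s): [2.79, 2.79, 3.14, 3.14, 3.14, 3.14].

INTERFACE

Orientations are given as a unit quaternion [x, y, z, w].
In Python, from cell import arm, eyes, order gives the robot as it stands.
- The arm moves only by the tool step_arm, never from a script. Its argument "commands" is a list that holds one entry, the list of rows, each a list of 4 numbers: the shift along the tool's x, y, z in cm, then the turn about the tool's z in rad. In form: [[[x, y, z, yaw], ...]]. A call has exactly 8 rows; each row is the pose to reach, as a shift and turn from the pose commanded when the call began, along the tool's axes at that moment; what a row does not reach only later rows make up. A row lasts 1/10 s, in which the tool goes at most 50 mm and 8.59 degrees, less where a joint would pass 70% of its speed; a pose out of reach is approached as far as the arm can. A call with a gripper value outside its range is refused whole. "grip" is the finger opening in cm, from 0 to 8.54, set as the call begins (left out, the last holds). The fingers move at their own pace and stop on an object; "grip_force" is the grip in N (left out, the last holds). Time passes only in rows, so rows that repeat a pose let the fingers close, or fill a call up. It gives the time, the measured TCP pose, the force, the opening and the grip force at its end, in the units of the state.
- arm.get_obs(): the state, without advancing time (a new reading comes with each control period).
- eyes.read_camera(name): name is "scene" or "top"; returns a dict with "pixels" (480x640x3 uint8, red, green, blue), "range_z" (480x640 float32, m along the optical axis (not along the pixel's ray), 0 where there is no reading), "intrinsics" (3x3 intrinsics, pixels), "R" (3x3) and "t" (3): a world point X has camera coordinates R X + t. Camera axes: x right, y down, z forward; pixel columns grow to the right and rows downward; lengths in m; the calibration is good to about 2 mm. A picture is of the moment at which its call begins.
- order.close_job(): hands the job in; it is judged then, once.
The state is a dict: "t": time; "q": joint angles; "dq": joint speeds; "tau": joint torques, N m; "tcp_pos": TCP position; "tcp_rot": TCP orientation; "force": force on the tool from outside, world axes, zero at the start; "ft_torque": the same for the moment, N m; "grip_width": finger opening in m; "grip_force": force on a finger pad.
Only numpy, scipy, OpenCV 4.12 (cv2) and the standard library are available. Lean on these libraries where they do the work, as an engineer would, in place of code of your own. Each camera call takes 0.05 s, during which the arm holds its last target. There are 200 camera calls.

TASK

Load the kiln shelf: take the four narrow-necked jars from the wooden ware board and stand each one upright in the middle of the drip tile of its own glaze colour (blue, green, yellow, white). Set them down without dropping or knocking over any, and leave the two low bowls on the ware board where they are, though their rims carry the same colours.

Things in the scene. Friction and masses are not known exactly. Their poses are not given: they have to be found in the camera images.
- jar_blue_center (a point): the jar with the blue shoulder: a narrow-necked clay jar standing upright on the wooden ware board, brown clay with a blue glaze band on its shoulder, dark mouth on top; 84 high, straight body 54 in diameter from the foot to 58 up, then a shoulder and a neck 37 in diameter; about 0.16 kg. The point is its centre, half-way up (42 above its foot), z up along its axis; its yaw means nothing. It stands among the other jars and bowls, centres at least about 89 apart
- jar_green_center (a point): the jar with the green shoulder: a narrow-necked clay jar standing upright on the wooden ware board, brown clay with a green glaze band on its shoulder, dark mouth on top; 84 high, straight body 54 in diameter from the foot to 58 up, then a shoulder and a neck 37 in diameter; about 0.16 kg. The point is its centre, half-way up (42 above its foot), z up along its axis; its yaw means nothing. It stands among the other jars and bowls, centres at least about 89 apart
- jar_yellow_center (a point): the jar with the yellow shoulder: a narrow-necked clay jar standing upright on the wooden ware board, brown clay with a yellow glaze band on its shoulder, dark mouth on top; 84 high, straight body 54 in diameter from the foot to 58 up, then a shoulder and a neck 37 in diameter; about 0.16 kg. The point is its centre, half-way up (42 above its foot), z up along its axis; its yaw means nothing. It stands among the other jars and bowls, centres at least about 89 apart
- jar_white_center (a point): the jar with the white shoulder: a narrow-necked clay jar standing upright on the wooden ware board, brown clay with a white glaze band on its shoulder, dark mouth on top; 84 high, straight body 54 in diameter from the foot to 58 up, then a shoulder and a neck 37 in diameter; about 0.16 kg. The point is its centre, half-way up (42 above its foot), z up along its axis; its yaw means nothing. It stands among the other jars and bowls, centres at least about 89 apart
- tile_blue_top (a point): the blue drip tile: a fixed round disc 76 in diameter and 10 thick with a broad blue glazed ring round a brown clay middle 42 in diameter, lying on the pale kiln shelf. The point is the centre of its top face, 28 above the table, z up; its yaw means nothing. Tiles lie at least about 98 apart, centre to centre
- tile_green_top (a point): the green drip tile: a fixed round disc 76 in diameter and 10 thick with a broad green glazed ring round a brown clay middle 42 in diameter, lying on the pale kiln shelf. The point is the centre of its top face, 28 above the table, z up; its yaw means nothing. Tiles lie at least about 98 apart, centre to centre
- tile_yellow_top (a point): the yellow drip tile: a fixed round disc 76 in diameter and 10 thick with a broad yellow glazed ring round a brown clay middle 42 in diameter, lying on the pale kiln shelf. The point is the centre of its top face, 28 above the table, z up; its yaw means nothing. Tiles lie at least about 98 apart, centre to centre
- tile_white_top (a point): the white drip tile: a fixed round disc 76 in diameter and 10 thick with a broad white glazed ring round a brown clay middle 42 in diameter, lying on the pale kiln shelf. The point is the centre of its top face, 28 above the table, z up; its yaw means nothing. Tiles lie at least about 98 apart, centre to centre
- bowl_blue_center (a point): a low clay bowl with a blue rim, 40 high, 64 in diameter at the rim, loose, standing on the ware board among the jars; not part of this firing and not to be moved. The point is its centre, half-way up (20 above its foot). (Sizes in mm; ware board and kiln shelf are fixed slabs 310 by 220, 18 thick, side by side, either one on the left)
- bowl_white_center (a point): a low clay bowl with a white rim, 40 high, 64 in diameter at the rim, loose, standing on the ware board among the jars; not part of this firing and not to be moved. The point is its centre, half-way up (20 above its foot). (Sizes in mm; ware board and kiln shelf are fixed slabs 310 by 220, 18 thick, side by side, either one on the left)
Mind the look-alikes: they are no part of the job. Leave any red look-alike of the part that bears jar_green_center alone.

How it is judged:
At the end, for the whole second after the job is handed in: Every jar stands upright (within 0.1 rad) on the tile of its own colour, its axis within 12 mm of the tile's centre and its foot on the tile (within 4 mm), released and at rest; both bowls are within 20 mm of where they began (horizontal distance between jar_blue_center and tile_blue_top below 0.012 m and z of jar_blue_center in the frame of tile_blue_top between 0.038 and 0.046 m and angle between each of jar_blue_center, jar_green_center, jar_yellow_center, jar_white_center's own z axis and vertical below 0.1 rad and linear speed of each of jar_blue, jar_green, jar_yellow, jar_white below 0.02 m/s and horizontal distance between jar_green_center and tile_green_top below 0.012 m and z of jar_green_center in the frame of tile_green_top between 0.038 and 0.046 m and horizontal distance between jar_yellow_center and tile_yellow_top below 0.012 m and z of jar_yellow_center in the frame of tile_yellow_top between 0.038 and 0.046 m and horizontal distance between jar_white_center and tile_white_top below 0.012 m and z of jar_white_center in the frame of tile_white_top between 0.038 and 0.046 m and distance of each of bowl_blue_center, bowl_white_center from where it was at the start of the episode below 0.02 m); the robot touches nothing.
It fails at once if a bowl is pushed more than 20 mm or tipped by more than 0.3 rad (distance of any of bowl_blue_center, bowl_white_center from where it was at the start of the episode above 0.02 m or angle between any of bowl_blue_center, bowl_white_center's own z axis and vertical above 0.3 rad).
It fails at once if a jar is dropped: it moves faster than 0.4 m/s with no finger on it ((linear speed of jar_blue above 0.4 m/s and contact force between the fingers and jar_blue below 0.1 N) or (linear speed of jar_green above 0.4 m/s and contact force between the fingers and jar_green below 0.1 N) or (linear speed of jar_yellow above 0.4 m/s and contact force between the fingers and jar_yellow below 0.1 N) or (linear speed of jar_white above 0.4 m/s and contact force between the fingers and jar_white below 0.1 N)).
It fails at once if a jar is knocked over (tilted more than 0.8 rad) (angle between any of jar_blue_center, jar_green_center, jar_yellow_center, jar_white_center's own z axis and vertical above 0.8 rad).
It also fails if it takes over 106 s, if anything falls off the work surface, if the arm or the gripper's body presses on something with over 40 N, if the wrist force passes 120 N, or if a joint passes its speed limit or range.

## Working session

There is one attempt and no reset: what is moved stays moved. The work goes in short steps, Python scripts to look and compute and a tool call to move; the robot and the scene stay as the last step left them, time stands still between calls to the robot, and variables do not carry over. Pictures are saved under pics/ and viewed, at most 14 in all, crops included, and the job is handed in when it is done.

Besides the shell and the picture viewer there is one more tool, called in YAML: its name, and indented under it one key for each argument. step_arm: Moves the arm, as the interface text tells. Its arguments: {"type":"object","properties":{"commands":{"type":"array","items":{"type":"array","items":{"type":"array","items":{"type":"number"}}}},"grip":{"type":"number"},"grip_force":{"type":"number"}},"required":["commands"]}

```bash
mkdir -p pics; ls
python3 - <<'E'
from cell import arm, eyes, order
import cv2,numpy as np
print(arm.get_obs(), arm.hold_point_z)
for n in("scene","top"):
    c=eyes.read_camera(n); cv2.imwrite(f"pics/{n}0.png",c["pixels"][:,:,::-1]); np.savez(f"pics/{n}0.npz",**c)
    print(n,c["intrinsics"],c["R"],c["t"])
E
```

```text
pics
{'t': 0.0, 'q': array([-1.32881549e+00,  4.87819007e-02,  9.75709137e-02,  1.62198282e+00,
        1.44936526e-05,  1.44303689e+00]), 'dq': array([ 0.00066208,  0.00013496, -0.00095812,  0.00151399, -0.00063796,
        0.00077419]), 'tau': array([-5.90368927e-04, -3.38774192e+01,  3.20017827e+01,  1.99788826e-02,
       -1.83335592e-04,  6.15593230e-07]), 'tcp_pos': array([ 0.18958557, -0.48891757,  0.23008745]), 'tcp_rot': array([ 9.82959425e-01,  1.83818745e-01, -6.11885348e-05, -1.19719694e-03]), 'force': array([-0.34448406, -0.64615254, -0.47988565]), 'ft_torque': array([-0.01985687,  0.01037953,  0.01554136]), 'grip_force': 0.0, 'grip_width': 0.08503436383649372} 0.0187
scene [[475.50366857   0.         320.74271577]
 [  0.         475.50366857 229.25631061]
 [  0.           0.           1.        ]] [[ 0.09873784  0.99510934 -0.00287221]
 [ 0.66889017 -0.06850581 -0.74019788]
 [-0.73677458  0.07116435 -0.67238297]] [-0.10677183 -0.35800437  1.22658203]
top [[534.07755324   0.         320.86575876]
 [  0.         534.07755324 244.74620957]
 [  0.           0.           1.        ]] [[-0.00280827 -0.99999129 -0.00308693]
 [-0.98125732  0.00335044 -0.19267292]
 [ 0.19268158  0.00248799 -0.98125818]] [0.03998662 0.5860975  0.92456332]
```

View pics/top0.png

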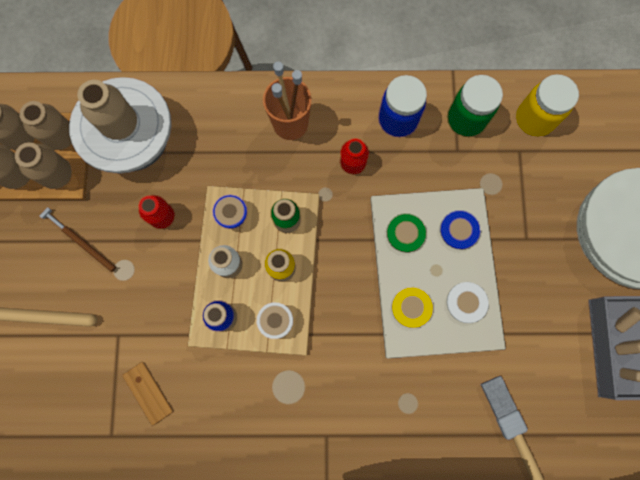

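View pics/scene0.png

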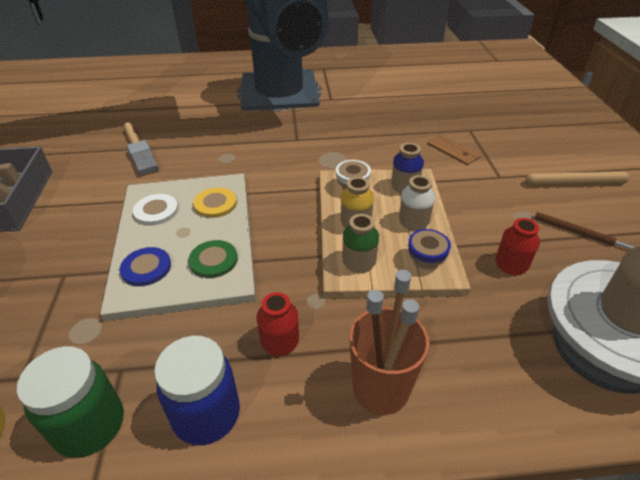

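The top view shows these objects:
- **Jars:** green (285,212), white (224,260), yellow (280,264) and blue (218,316).
- **Bowls:** blue rim (230,211) and white rim (275,320). Both are low and wide.
- **Tiles:** green (407,233), blue (461,230), yellow (413,308) and white (468,303).
- **Red look-alikes:** (354,155) and (155,211). Both are off the board, so I leave them alone.

The scene view agrees with this. Next I measure the jars and tiles.

```bash
cat > h.py <<'E'
import numpy as np, cv2
def cast(c,uv,z):
    uv=np.asarray(uv,float).reshape(-1,2); R,t,K=c["R"],c["t"],c["intrinsics"]
    d=np.c_[uv,np.ones(len(uv))]@np.linalg.inv(K).T@R; o=-R.T@t
    return o+d*((z-o[2])/d[:,2])[:,None]
def world(c):
    v,u=np.mgrid[:480,:640]; K,R,t=c["intrinsics"],c["R"],c["t"]; Z=c["range_z"]
    X=np.stack([(u-K[0,2])*Z/K[0,0],(v-K[1,2])*Z/K[1,1],Z],-1)
    return (X-t)@R
def circ(P):
    A=np.c_[2*P[:,:2],np.ones(len(P))]; s=np.linalg.lstsq(A,(P[:,:2]**2).sum(1),rcond=None)[0]
    return s[0],s[1],np.sqrt(s[2]+s[0]**2+s[1]**2)
def colour(c):
    h=cv2.cvtColor(c["pixels"],cv2.COLOR_RGB2HSV).astype(int); H,S,V=h[...,0],h[...,1],h[...,2]
    return dict(blue=(H>110)&(H<130)&(S>150)&(V>60),green=(H>50)&(H<80)&(S>130)&(V>40),
      yellow=(H>21)&(H<32)&(S>200)&(V>120),white=(S<30)&(V>150))
def blobs(m,amin=25):
    n,l,s,cen=cv2.connectedComponentsWithStats(m.astype(np.uint8))
    return [(l==i,s[i,4],cen[i]) for i in range(1,n) if s[i,4]>=amin]
E
python3 - <<'E'
from h import *
for n in("top","scene"):
    c=dict(np.load(f"pics/{n}0.npz")); W=world(c); z=W[...,2]; C=colour(c)
    area=(W[...,0]>.2)&(W[...,0]<.62)&(abs(W[...,1])<.32)&(c["range_z"]>0)
    print(n,"rim tops")
    for b,a,cen in blobs(area&(z>.094)&(z<.112)):
        k=cv2.findContours(b.astype(np.uint8),cv2.RETR_EXTERNAL,cv2.CHAIN_APPROX_NONE)[0][0]
        P=cast(c,k,.102); near=cv2.dilate(b.astype(np.uint8),np.ones((15,15)))>0
        print(cen.round(),a,"z",np.median(z[b]).round(4),"circ",np.round(circ(P),4),{q:int((C[q]&near).sum()) for q in C})
    for q in C:
        for b,a,cen in blobs(C[q]&area&(z<.07),60):
            k=max(cv2.findContours(b.astype(np.uint8),cv2.RETR_EXTERNAL,cv2.CHAIN_APPROX_NONE)[0],key=len)
            zz=np.median(z[b]); print(q,cen.round(),a,"z",zz.round(4),"circ@.028",np.round(circ(cast(c,k,.028)),4),"circ@.058",np.round(circ(cast(c,k,.058)),4))
E
```

```text
top rim tops
[220. 257.] 351 z 0.1017 circ [0.5561 0.2136 0.0178] {'blue': 0, 'green': 0, 'yellow': 0, 'white': 133}
[278. 261.] 344 z 0.1017 circ [0.5493 0.1135 0.0176] {'blue': 0, 'green': 0, 'yellow': 279, 'white': 0}
[214. 314.] 369 z 0.1014 circ [0.4572 0.2208 0.0177] {'blue': 227, 'green': 0, 'yellow': 0, 'white': 0}
blue [460. 239.] 361 z 0.0273 circ@.028 [ 0.6156 -0.2263  0.0288] circ@.058 [ 0.609  -0.2184  0.0279]
green [406. 241.] 413 z 0.0274 circ@.028 [ 0.611  -0.1239  0.0293] circ@.058 [ 0.6045 -0.1191  0.0284]
yellow [412. 307.] 827 z 0.0275 circ@.028 [ 0.474  -0.1301  0.0359] circ@.058 [ 0.4717 -0.1251  0.0349]
white [381. 242.] 91 z 0.0171 circ@.028 [ 0.5958 -0.0797  0.0139] circ@.058 [ 0.5898 -0.0763  0.0135]
white [491. 274.] 126 z 0.0173 circ@.028 [ 0.5377 -0.2861  0.0223] circ@.058 [ 0.5334 -0.2763  0.0216]
white [423. 314.] 1721 z 0.0175 circ@.028 [ 0.4686 -0.1571  0.0722] circ@.058 [ 0.4664 -0.1513  0.07  ]
white [466. 297.] 1317 z 0.0265 circ@.028 [ 0.497  -0.2265  0.044 ] circ@.058 [ 0.494  -0.2185  0.0427]
white [275. 320.] 321 z 0.0574 circ@.028 [0.4508 0.12
[... 683 characters left out ...]
] 314 z 0.1019 circ [0.5534 0.1115 0.02  ] {'blue': 0, 'green': 0, 'yellow': 0, 'white': 45}
[420. 183.] 314 z 0.1019 circ [0.56  0.211 0.02 ] {'blue': 14, 'green': 0, 'yellow': 0, 'white': 107}
blue [147. 255.] 289 z 0.0277 circ@.028 [ 0.6187 -0.2271  0.0288] circ@.058 [ 0.6489 -0.2146  0.0271]
green [213. 250.] 189 z 0.0278 circ@.028 [ 0.615  -0.1243  0.0295] circ@.058 [ 0.6455 -0.1176  0.0278]
white [138. 147.] 65 z 0.0193 circ@.028 [ 0.2808 -0.2988  0.0126] circ@.058 [ 0.3301 -0.2822  0.0119]
white [340. 171.] 62 z 0.0579 circ@.028 [0.4064 0.1279 0.0307] circ@.058 [0.4486 0.1204 0.029 ]
white [155. 207.] 696 z 0.0275 circ@.028 [ 0.4829 -0.2335  0.0379] circ@.058 [ 0.5208 -0.2206  0.0358]
```

```bash
cat > meas.py <<'E'
from h import *
def meas(c,n):
    W=world(c); z=W[...,2]; C=colour(c)
    area=(W[...,0]>.25)&(W[...,0]<.74)&(abs(W[...,1])<.32)&(c["range_z"]>0)
    for b,a,cen in blobs(area&(z>.099)&(z<.105),60):
        k=cv2.findContours(b.astype(np.uint8),cv2.RETR_EXTERNAL,cv2.CHAIN_APPROX_NONE)[0][0]
        P=cast(c,k,.102); near=cv2.dilate(b.astype(np.uint8),np.ones((21,21)))>0
        print(n,"rim",cen.round(),a,"z",np.median(z[b]).round(4),"circ",np.round(circ(P),4),{q:int((C[q]&near).sum()) for q in C})
    for q in C:
        for lo,hi,h in((.024,.034,.028),(.05,.062,.058)):
            for b,a,cen in blobs(C[q]&area&(z<hi)&(z>lo),100):
                k=max(cv2.findContours(b.astype(np.uint8),cv2.RETR_EXTERNAL,cv2.CHAIN_APPROX_NONE)[0],key=len)
                print(n,q,cen.round(),a,"z",np.median(z[b]).round(4),"circ@",h,np.round(circ(cast(c,k,h)),4))
E
python3 - <<'E'
from meas import *
for n in("top","scene"): meas(dict(np.load(f"pics/{n}0.npz")),n)
p=cv2.imread("pics/top0.png")[180:370,180:520]; cv2.imwrite("pics/crop0.png",cv2.resize(p,(800,447),interpolation=cv2.INTER_CUBIC))
E
```

```text
top rim [283. 209.] 307 z 0.1018 circ [0.6427 0.1045 0.0175] {'blue': 0, 'green': 235, 'yellow': 0, 'white': 0}
top rim [220. 257.] 317 z 0.1018 circ [0.5562 0.214  0.0175] {'blue': 0, 'green': 0, 'yellow': 0, 'white': 133}
top rim [278. 261.] 308 z 0.1018 circ [0.5493 0.1135 0.0172] {'blue': 0, 'green': 0, 'yellow': 279, 'white': 0}
top rim [214. 314.] 339 z 0.1015 circ [0.4574 0.2211 0.0176] {'blue': 227, 'green': 0, 'yellow': 0, 'white': 0}
top blue [460. 230.] 664 z 0.0274 circ@ 0.028 [ 0.6208 -0.2262  0.0355]
top green [406. 233.] 682 z 0.0274 circ@ 0.028 [ 0.6151 -0.1239  0.0355]
top yellow [412. 307.] 812 z 0.0275 circ@ 0.028 [ 0.474  -0.13    0.0359]
top white [467. 302.] 907 z 0.0275 circ@ 0.028 [ 0.4833 -0.2323  0.037 ]
top white [274. 320.] 293 z 0.0575 circ@ 0.058 [0.4494 0.1222 0.0306]
scene rim [410. 149.] 211 z 0.1019 circ [0.459  0.219  0.0185] {'blue': 133, 'green': 0, 'yellow': 0, 'white': 0}
scene rim [358. 184.] 272 z 0.1021 circ [0.5508 0.1122 0.0183] {'blue': 0, 'green': 0, 'yellow': 0, 'white': 66}
scene rim [420. 183.] 276 z 0.102 circ [0.5579 0.2119 0.0185] {'blue': 59, 'green': 0, 'yellow': 0, 'white': 146}
scene rim [361. 223.] 356 z 0.1021 circ [0.6438 0.1028 0.0184] {'blue': 0, 'green': 141, 'yellow': 0, 'white': 0}
scene blue [145. 266.] 759 z 0.0278 circ@ 0.028 [ 0.6238 -0.2267  0.0356]
scene blue [429. 252.] 115 z 0.058 circ@ 0.058 [0.6529 0.208  0.0291]
scene green [213. 259.] 427 z 0.0278 circ@ 0.028 [ 0.6177 -0.1241  0.0334]
scene white [154. 208.] 657 z 0.0276 circ@ 0.028 [ 0.4841 -0.2336  0.037 ]
```

View pics/crop0.png

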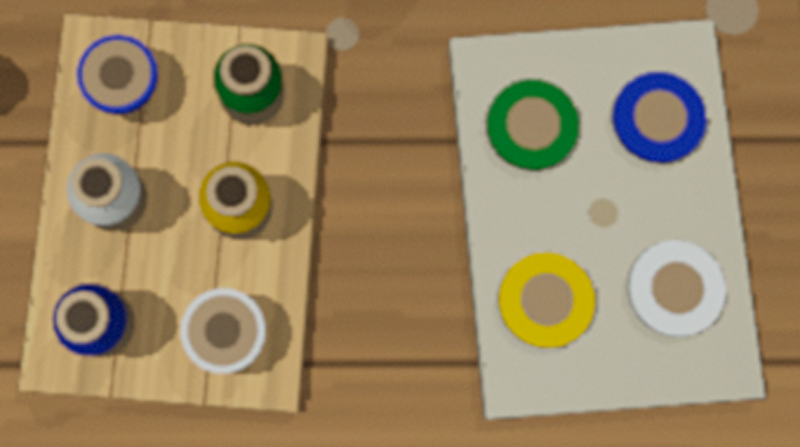

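Colours and shapes are confirmed and the two views agree to about 3 mm. Measured positions in m:

| Colour | Jar | Tile |
|---|---|---|
| green | (.643,.104) | (.616,-.124) |
| white | (.557,.213) | (.484,-.233) |
| yellow | (.550,.113) | (.474,-.130) |
| blue | (.458,.220) | (.622,-.226) |

I'll turn the tool so its x lies along world +y and its y along world +x. The fingers then close along world x.

step_arm:
  commands:
    - [[2.5,-1.75,0,-0.15],[5,-3.5,0,-0.3],[7.5,-5.25,0,-0.45],[10,-7,0,-0.6],[12.5,-8.75,0,-0.75],[15,-10.5,0,-0.9],[17.5,-12.25,0,-1.05],[20,-14,0,-1.2]]
  grip: 7.2

```text
t: 0.9
tcp_pos: [0.3259, -0.2854, 0.2308]
tcp_rot: [0.705, 0.709, 0.0, -0.0]
force: [0.5, 0.0, 0.6]
grip_width: 0.0718
grip_force: 0.0
```

step_arm:
  commands:
    - [[4.5,2.5,0.5,0],[9,5,1,0],[13.5,7.5,2,0],[18,10,3,0],[22.5,12.5,4,0],[27,15,5,0],[31.5,17.5,6,0],[36,20,7,0]]

```text
t: 1.7
tcp_pos: [0.5177, 0.0597, 0.1639]
tcp_rot: [0.707, 0.707, -0.0, -0.0]
force: [0.5, -1.2, 0.2]
grip_width: 0.0721
grip_force: 0.0
```

step_arm:
  commands:
    - [[2,1.2,0,0],[4,2.4,0,0],[4,2.4,1,0],[4,2.4,1.5,0],[4,2.4,2,0],[4,2.4,2,0],[4,2.4,2,0],[4,2.4,2,0]]

```text
t: 2.5
tcp_pos: [0.5415, 0.097, 0.1452]
tcp_rot: [0.708, 0.706, 0.0, 0.0]
force: [0.3, -0.0, 1.0]
grip_width: 0.0719
grip_force: 0.0
```

Run:
```python
from cell import arm, eyes
import cv2
o=arm.get_obs(); print(o["tcp_pos"],o["tcp_rot"],o["force"])
c=eyes.read_camera("scene"); p=c["pixels"][60:300,260:520,::-1]; cv2.imwrite("pics/s1.png",cv2.resize(p,None,fx=2.3,fy=2.3))
```

```text
[0.54145774 0.09699883 0.14523944] [7.07820324e-01 7.06392422e-01 2.59291088e-04 2.60413554e-04] [ 0.34881467 -0.04169447  1.0342586 ]
```

View pics/s1.png

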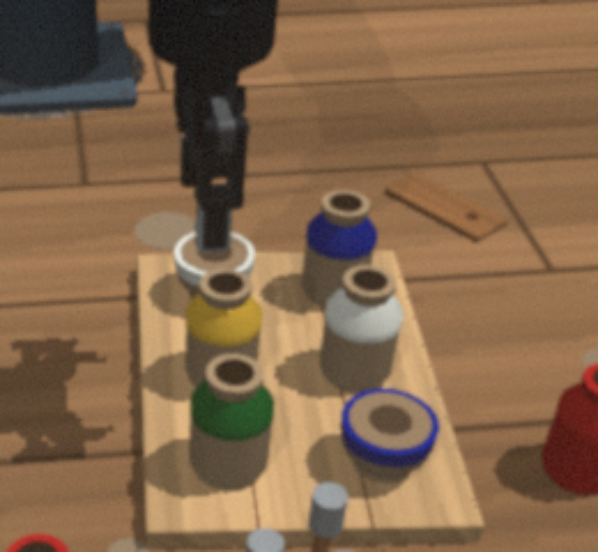

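The gripper (crop about (215,180)) hovers just short of the yellow jar. The jars and bowls are undisturbed. I correct the position, then check it.

step_arm:
  commands:
    - [[0.8,0.4,0,0],[1.6,0.85,0,0],[1.6,0.85,0.5,0],[1.6,0.85,1,0],[1.6,0.85,1.5,0],[1.6,0.85,2,0],[1.6,0.85,2,0],[1.6,0.85,2,0]]

```text
t: 3.35
tcp_pos: [0.5496, 0.1134, 0.1244]
tcp_rot: [0.708, 0.707, -0.0, -0.0]
force: [0.7, -0.1, -0.1]
grip_width: 0.072
grip_force: 0.0
```

step_arm:
  commands:
    - [[0,0,1.5,0],[0,0,3,0],[0,0,4.5,0],[0,0,6,0],[0,0,7.5,0],[0,0,8.3,0],[0,0,8.7,0],[0,0,8.7,0]]

```text
t: 4.15
tcp_pos: [0.5495, 0.1135, 0.0371]
tcp_rot: [0.707, 0.707, -0.0, -0.0]
force: [0.4, 0.1, -0.1]
grip_width: 0.072
grip_force: 0.0
```

step_arm:
  commands:
    - [[0,0,0,0],[0,0,0,0],[0,0,0,0],[0,0,0,0],[0,0,0,0],[0,0,0,0],[0,0,0,0],[0,0,0,0]]
  grip: 4.5
  grip_force: 30

```text
t: 4.95
tcp_pos: [0.5508, 0.1137, 0.0388]
tcp_rot: [0.707, 0.707, 0.001, 0.001]
force: [0.1, -0.2, 5.3]
grip_width: 0.0533
grip_force: 32.7
```

The fingers hold the body (53 mm opening). Lift.

step_arm:
  commands:
    - [[0,0,-1,0],[0,0,-2.5,0],[0,0,-4.5,0],[0,0,-6.5,0],[0,0,-8.5,0],[0,0,-10.5,0],[0,0,-11.5,0],[0,0,-11.5,0]]

```text
t: 5.75
tcp_pos: [0.5511, 0.1137, 0.155]
tcp_rot: [0.707, 0.707, 0.001, 0.001]
force: [0.1, 1.0, -2.0]
grip_width: 0.0529
grip_force: 32.2
```

step_arm:
  commands:
    - [[-2,-0.7,0,0],[-6,-1.9,0,0],[-10.5,-3.3,0,0],[-15,-4.7,0,0],[-19,-6,0,0],[-22.5,-7,0,0],[-24.4,-7.65,0,0],[-24.4,-7.65,0,0]]

```text
t: 6.55
tcp_pos: [0.4714, -0.1324, 0.1512]
tcp_rot: [0.709, 0.705, -0.001, -0.001]
force: [1.3, 0.6, -1.5]
grip_width: 0.0534
grip_force: 32.2
```

step_arm:
  commands:
    - [[0,0,0,0],[0,0,1.5,0],[0,0,3,0],[0,0,4.5,0],[0,0,6,0],[0,0,7.5,0],[0,0,8.5,0],[0,0,8.5,0]]

```text
t: 7.35
tcp_pos: [0.4714, -0.1286, 0.0649]
tcp_rot: [0.707, 0.707, -0.001, -0.002]
force: [-0.4, -0.0, -2.5]
grip_width: 0.053
grip_force: 32.3
```

step_arm:
  commands:
    - [[0,0.3,0,0],[0,0.3,0.3,0],[0,0.3,0.6,0],[0,0.3,0.9,0],[0,0.3,1.2,0],[0,0.3,1.4,0],[0,0.3,1.5,0],[0,0.3,1.5,0]]

```text
t: 8.15
tcp_pos: [0.476, -0.1303, 0.0525]
tcp_rot: [0.707, 0.707, -0.0, -0.0]
force: [-0.5, 0.4, -2.3]
grip_width: 0.0533
grip_force: 32.3
```

step_arm:
  commands:
    - [[0,0,0.05,0],[0,0,0.1,0],[0,0,0.15,0],[0,0,0.2,0],[0,0,0.25,0],[0,0,0.3,0],[0,0,0.3,0],[0,0,0.3,0]]

```text
t: 8.95
tcp_pos: [0.4761, -0.1303, 0.0497]
tcp_rot: [0.707, 0.707, 0.0, -0.0]
force: [0.3, 0.5, -2.1]
grip_width: 0.0532
grip_force: 32.3
```

step_arm:
  commands:
    - [[0,0,0.05,0],[0,0,0.1,0],[0,0,0.1,0],[0,0,0.15,0],[0,0,0.15,0],[0,0,0.2,0],[0,0,0.2,0],[0,0,0.2,0]]

```text
t: 9.75
tcp_pos: [0.4762, -0.1304, 0.0488]
tcp_rot: [0.707, 0.707, 0.0, 0.0]
force: [-2.7, -0.1, 4.2]
grip_width: 0.0535
grip_force: 33.0
```

Touched down. Release and retreat.

step_arm:
  commands:
    - [[0,0,0,0],[0,0,0,0],[0,0,0,0],[0,0,0,0],[0,0,0,0],[0,0,0,0],[0,0,0,0],[0,0,0,0]]
  grip: 7.2

```text
t: 10.55
tcp_pos: [0.4762, -0.1304, 0.0478]
tcp_rot: [0.707, 0.707, 0.0, 0.0]
force: [0.4, 0.3, -0.4]
grip_width: 0.0715
grip_force: 0.0
```

step_arm:
  commands:
    - [[0,0,-1,0],[0,0,-2.5,0],[0,0,-4,0],[0,0,-6,0],[0,0,-8,0],[0,0,-9.5,0],[0,0,-10.5,0],[0,0,-10.5,0]]

```text
t: 11.35
tcp_pos: [0.4773, -0.1308, 0.1548]
tcp_rot: [0.707, 0.707, 0.001, 0.002]
force: [0.9, 0.4, -0.0]
grip_width: 0.072
grip_force: 0.0
```

```bash
cat > chk.py <<'E'
import sys,cv2
from cell import arm,eyes
from h import *
print(arm.get_obs()["tcp_pos"],arm.get_obs()["t"])
for n in ("top","scene"):
    c=eyes.read_camera(n); W=world(c); z=W[...,2]
    area=(W[...,0]>.25)&(W[...,0]<.74)&(abs(W[...,1])<.32)&(c["range_z"]>0)
    for nm,lo,hi,h in(("board",.099,.105,.102),("tile",.109,.115,.112)):
        for b,a,cen in blobs(area&(z>lo)&(z<hi),100):
            k=cv2.findContours(b.astype(np.uint8),cv2.RETR_EXTERNAL,cv2.CHAIN_APPROX_NONE)[0][0]
            r=circ(cast(c,k,h))
            if .015<r[2]<.021: print(n,nm,cen.round(),a,np.round(r,4))
    if n=="scene": cv2.imwrite(sys.argv[1],c["pixels"][60:340,80:540,::-1])
E
python3 chk.py pics/a1.png
```

```text
[ 0.47727437 -0.1308117   0.15478672] 11.35
top board [283. 209.] 295 [0.643  0.1046 0.0172]
top board [220. 257.] 323 [0.5563 0.2139 0.0175]
top board [214. 314.] 349 [0.4575 0.221  0.0175]
scene board [410. 149.] 212 [0.459  0.219  0.0186]
scene board [420. 183.] 274 [0.558  0.2123 0.0184]
scene board [361. 223.] 362 [0.6438 0.1027 0.0184]
scene tile [206. 162.] 244 [ 0.479  -0.1311  0.0184]
```

Yellow is about 3 mm from its tile's centre, which is within the limit. Next is white.

step_arm:
  commands:
    - [[3,0.7,0,0],[7.5,1.8,0,0],[12,2.8,0,0],[16.5,3.9,0,0],[21,5,0,0],[25.5,6,0,0],[30,7.1,0,0],[34,8,0,0]]

```text
t: 12.25
tcp_pos: [0.5558, 0.2117, 0.1509]
tcp_rot: [0.707, 0.707, -0.001, -0.001]
force: [1.5, -0.3, -0.2]
grip_width: 0.0719
grip_force: 0.0
```

step_arm:
  commands:
    - [[0.3,0,0,0],[0.3,0,0.5,0],[0.3,0,1,0],[0.3,0,2,0],[0.3,0,3,0],[0.3,0,3,0],[0.3,0,3,0],[0.3,0,3,0]]

```text
t: 13.05
tcp_pos: [0.5567, 0.2123, 0.1231]
tcp_rot: [0.708, 0.707, 0.0, 0.0]
force: [-0.1, -0.5, 0.9]
grip_width: 0.0722
grip_force: 0.0
```

step_arm:
  commands:
    - [[0.1,0,1.5,0],[0.1,0,3,0],[0.1,0,4.5,0],[0.1,0,6,0],[0.1,0,7.5,0],[0.1,0,8.2,0],[0.1,0,8.5,0],[0.1,0,8.5,0]]

```text
t: 13.85
tcp_pos: [0.5563, 0.2135, 0.0373]
tcp_rot: [0.707, 0.707, -0.0, -0.0]
force: [0.6, -0.1, 0.1]
grip_width: 0.0717
grip_force: 0.0
```

step_arm:
  commands:
    - [[0,0,0,0],[0,0,0,0],[0,0,0,0],[0,0,0,0],[0,0,0,0],[0,0,0,0],[0,0,0,0],[0,0,0,0]]
  grip: 4.5

```text
t: 14.65
tcp_pos: [0.5575, 0.2138, 0.039]
tcp_rot: [0.707, 0.707, 0.001, 0.001]
force: [0.6, -0.2, 5.1]
grip_width: 0.0532
grip_force: 32.5
```

step_arm:
  commands:
    - [[0,0,-1,0],[0,0,-2.5,0],[0,0,-4.5,0],[0,0,-6.5,0],[0,0,-8.5,0],[0,0,-10.5,0],[0,0,-12,0],[0,0,-12,0]]

```text
t: 15.45
tcp_pos: [0.5581, 0.214, 0.1611]
tcp_rot: [0.707, 0.707, 0.002, 0.001]
force: [0.0, -0.4, -0.8]
grip_width: 0.0532
grip_force: 32.1
```

step_arm:
  commands:
    - [[-2,-0.3,0,0],[-5,-0.8,0,0],[-9,-1.4,0,0],[-13,-2.1,0,0],[-17,-2.8,0,0],[-21,-3.5,0,0],[-25,-4.1,0,0],[-29,-4.8,0,0]]

```text
t: 16.25
tcp_pos: [0.507, -0.0777, 0.1565]
tcp_rot: [0.707, 0.707, -0.0, -0.001]
force: [0.9, -1.0, -1.5]
grip_width: 0.053
grip_force: 32.1
```

step_arm:
  commands:
    - [[-4,-0.7,0,0],[-8,-1.3,0,0],[-11,-1.8,0,0],[-13.5,-2.2,0,0],[-15,-2.4,0,0],[-15.6,-2.5,0,0],[-15.6,-2.5,0,0],[-15.6,-2.5,0,0]]

```text
t: 17.05
tcp_pos: [0.4832, -0.2312, 0.1575]
tcp_rot: [0.707, 0.707, 0.0, -0.001]
force: [0.2, -0.2, -1.9]
grip_width: 0.0532
grip_force: 32.1
```

step_arm:
  commands:
    - [[0,0,2,0],[0,0,4,0],[0,0,6,0],[0,0,8,0],[0,0,9.5,0],[0,0,10.3,0],[0,0,10.3,0],[0,0,10.3,0]]

```text
t: 17.85
tcp_pos: [0.4836, -0.2324, 0.0555]
tcp_rot: [0.707, 0.707, 0.0, 0.001]
force: [1.5, 0.0, -2.0]
grip_width: 0.0534
grip_force: 32.1
```

step_arm:
  commands:
    - [[0,0,0.2,0],[0,0,0.3,0],[0,0,0.4,0],[0,0,0.5,0],[0,0,0.55,0],[0,0,0.6,0],[0,0,0.65,0],[0,0,0.65,0]]

```text
t: 18.65
tcp_pos: [0.483, -0.2324, 0.049]
tcp_rot: [0.707, 0.707, -0.0, 0.0]
force: [-1.9, 0.8, 3.6]
grip_width: 0.0533
grip_force: 32.5
```

step_arm:
  commands:
    - [[0,0,0,0],[0,0,0,0],[0,0,0,0],[0,0,0,0],[0,0,0,0],[0,0,0,0],[0,0,0,0],[0,0,0,0]]
  grip: 7.2

```text
t: 19.45
tcp_pos: [0.4831, -0.2324, 0.0482]
tcp_rot: [0.707, 0.707, 0.0, 0.0]
force: [-0.5, 0.1, 0.1]
grip_width: 0.0719
grip_force: 0.0
```

step_arm:
  commands:
    - [[0,0,-1,0],[0,0,-2.5,0],[0,0,-4,0],[0,0,-6,0],[0,0,-8,0],[0,0,-9.5,0],[0,0,-10.5,0],[0,0,-10.5,0]]

```text
t: 20.25
tcp_pos: [0.4842, -0.2331, 0.1558]
tcp_rot: [0.707, 0.707, 0.0, 0.002]
force: [-0.8, -0.3, -1.2]
grip_width: 0.072
grip_force: 0.0
```

```bash
python3 chk.py pics/a2.png
```

```text
[ 0.4842475  -0.23312691  0.155832  ] 20.25
top board [283. 209.] 301 [0.6428 0.1047 0.0174]
top board [214. 314.] 343 [0.4573 0.2211 0.0175]
top tile [480. 297.] 346 [ 0.4834 -0.2318  0.0174]
top tile [420. 301.] 337 [ 0.477  -0.1299  0.0173]
scene board [410. 149.] 216 [0.4592 0.2191 0.0187]
scene board [361. 223.] 358 [0.6438 0.1028 0.0183]
scene tile [206. 162.] 242 [ 0.4785 -0.1314  0.0183]
scene tile [143. 168.] 256 [ 0.4853 -0.2328  0.0186]
```

White is on target, within about 1 mm. Next is blue.

step_arm:
  commands:
    - [[2,-0.1,0,0],[6,-0.3,0,0],[10,-0.6,0,0],[14,-0.8,0,0],[18,-1,0,0],[22,-1.2,0,0],[26,-1.4,0,0],[30,-1.6,0,0]]

```text
t: 21.15
tcp_pos: [0.4661, 0.0692, 0.1517]
tcp_rot: [0.708, 0.707, -0.001, -0.001]
force: [1.3, -0.5, -0.2]
grip_width: 0.072
grip_force: 0.0
```

step_arm:
  commands:
    - [[4,-0.2,0,0],[8,-0.5,0,0],[11,-0.7,0,0],[13.5,-0.8,0,0],[15,-0.9,0,0],[15.3,-0.9,0,0],[15.3,-0.9,0,0],[15.3,-0.9,0,0]]

```text
t: 21.95
tcp_pos: [0.4585, 0.2196, 0.1529]
tcp_rot: [0.708, 0.706, -0.001, 0.0]
force: [-0.4, -0.3, 0.5]
grip_width: 0.0723
grip_force: 0.0
```

Descend from .153 to .037 at (.4585,.2205).

step_arm:
  commands:
    - [[0,0,2,0],[0,0,4,0],[0,0,6,0],[0,0,8,0],[0,0,10,0],[0,0,11.2,0],[0,0,11.6,0],[0,0,11.6,0]]

```text
t: 22.75
tcp_pos: [0.4584, 0.22, 0.037]
tcp_rot: [0.708, 0.706, -0.0, -0.0]
force: [-1.2, -0.3, 0.0]
grip_width: 0.0722
grip_force: 0.0
```

step_arm:
  commands:
    - [[0,0,0,0],[0,0,0,0],[0,0,0,0],[0,0,0,0],[0,0,0,0],[0,0,0,0],[0,0,0,0],[0,0,0,0]]
  grip: 4.5

```text
t: 23.55
tcp_pos: [0.4596, 0.221, 0.0387]
tcp_rot: [0.707, 0.707, 0.001, 0.001]
force: [-0.5, -0.7, 5.7]
grip_width: 0.0535
grip_force: 32.6
```

step_arm:
  commands:
    - [[0,0,-1,0],[0,0,-2.5,0],[0,0,-4.5,0],[0,0,-6.5,0],[0,0,-8.5,0],[0,0,-10.5,0],[0,0,-12,0],[0,0,-12,0]]

```text
t: 24.35
tcp_pos: [0.4598, 0.2212, 0.1596]
tcp_rot: [0.707, 0.707, 0.002, 0.001]
force: [0.4, -1.2, -2.1]
grip_width: 0.0532
grip_force: 32.1
```

step_arm:
  commands:
    - [[-1.5,0.5,0,0],[-4.5,1.6,0,0],[-8,2.9,0,0],[-11.5,4.2,0,0],[-15,5.5,0,0],[-18.5,6.7,0,0],[-22,8,0,0],[-25.5,9.3,0,0]]

```text
t: 25.15
tcp_pos: [0.5507, -0.0357, 0.1555]
tcp_rot: [0.707, 0.707, -0.001, -0.001]
force: [0.6, 0.7, -1.8]
grip_width: 0.0533
grip_force: 32.1
```

step_arm:
  commands:
    - [[-3.5,1.3,0,0],[-7,2.5,0,0],[-10.5,3.8,0,0],[-14,5.1,0,0],[-17,6.2,0,0],[-18.7,6.9,0,0],[-19.2,7,0,0],[-19.2,7,0,0]]

```text
t: 25.95
tcp_pos: [0.6203, -0.2265, 0.1554]
tcp_rot: [0.708, 0.706, -0.0, -0.002]
force: [0.5, 0.8, -1.3]
grip_width: 0.0537
grip_force: 32.2
```

step_arm:
  commands:
    - [[0,0,0,0],[0,0,1,0],[0,0,2,0],[0,0,3,0],[0,0,4,0],[0,0,5,0],[0,0,5,0],[0,0,5,0]]

```text
t: 26.75
tcp_pos: [0.6207, -0.2263, 0.1066]
tcp_rot: [0.707, 0.707, -0.0, -0.001]
force: [-0.3, 0.2, -1.9]
grip_width: 0.0536
grip_force: 32.2
```

Correct +1 mm in x, go down to about .055, then touch down gently.

step_arm:
  commands:
    - [[0,0.1,1,0],[0,0.1,2,0],[0,0.1,3,0],[0,0.1,4,0],[0,0.1,4.7,0],[0,0.1,5.1,0],[0,0.1,5.1,0],[0,0.1,5.1,0]]

```text
t: 27.55
tcp_pos: [0.6222, -0.2266, 0.0565]
tcp_rot: [0.707, 0.707, 0.0, 0.0]
force: [-0.1, 0.2, -1.7]
grip_width: 0.0534
grip_force: 32.2
```

step_arm:
  commands:
    - [[0,0,0.2,0],[0,0,0.3,0],[0,0,0.4,0],[0,0,0.5,0],[0,0,0.55,0],[0,0,0.6,0],[0,0,0.65,0],[0,0,0.65,0]]

```text
t: 28.35
tcp_pos: [0.622, -0.2265, 0.0496]
tcp_rot: [0.707, 0.707, -0.0, -0.0]
force: [0.2, -0.3, -1.9]
grip_width: 0.0533
grip_force: 32.2
```

step_arm:
  commands:
    - [[0,0,0.05,0],[0,0,0.1,0],[0,0,0.1,0],[0,0,0.15,0],[0,0,0.15,0],[0,0,0.15,0],[0,0,0.15,0],[0,0,0.15,0]]

```text
t: 29.15
tcp_pos: [0.6221, -0.2266, 0.0488]
tcp_rot: [0.707, 0.707, 0.0, 0.0]
force: [-1.3, 0.6, 2.6]
grip_width: 0.0531
grip_force: 32.4
```

step_arm:
  commands:
    - [[0,0,0,0],[0,0,0,0],[0,0,0,0],[0,0,0,0],[0,0,0,0],[0,0,0,0],[0,0,0,0],[0,0,0,0]]
  grip: 7.2

```text
t: 29.95
tcp_pos: [0.6221, -0.2265, 0.0483]
tcp_rot: [0.707, 0.707, -0.0, 0.0]
force: [-0.6, -0.3, -0.4]
grip_width: 0.072
grip_force: 0.0
```

step_arm:
  commands:
    - [[0,0,-1,0],[0,0,-2.5,0],[0,0,-4,0],[0,0,-6,0],[0,0,-8,0],[0,0,-9.5,0],[0,0,-10.5,0],[0,0,-10.5,0]]

```text
t: 30.75
tcp_pos: [0.6233, -0.2271, 0.1562]
tcp_rot: [0.707, 0.707, 0.001, 0.002]
force: [-0.7, 0.2, -0.1]
grip_width: 0.0717
grip_force: 0.0
```

```bash
python3 chk.py pics/a3.png
```

```text
[ 0.62332656 -0.22709454  0.15621565] 30.75
top board [283. 209.] 306 [0.6427 0.1045 0.0175]
top tile [471. 218.] 324 [ 0.6222 -0.2253  0.0178]
top tile [420. 301.] 336 [ 0.4768 -0.1302  0.0174]
scene board [361. 223.] 365 [0.644  0.1027 0.0186]
scene tile [206. 162.] 240 [ 0.4786 -0.1315  0.0183]
scene tile [143. 168.] 256 [ 0.4852 -0.2324  0.0186]
scene tile [130. 224.] 376 [ 0.6236 -0.2267  0.0184]
```

Blue is good. Last is green.

step_arm:
  commands:
    - [[2,0.1,0,0],[6,0.4,0,0],[10.5,0.7,0,0],[15,1,0,0],[19.5,1.3,0,0],[24,1.6,0,0],[28,1.8,0,0],[31,2,0,0]]

```text
t: 31.65
tcp_pos: [0.6407, 0.0876, 0.1517]
tcp_rot: [0.706, 0.708, -0.001, -0.001]
force: [0.3, -0.6, 0.3]
grip_width: 0.0722
grip_force: 0.0
```

step_arm:
  commands:
    - [[1.5,0.1,0,0],[2,0.1,0,0],[2,0.1,0,0],[2,0.1,0.5,0],[2,0.1,1.5,0],[2,0.1,2.5,0],[2,0.1,2.5,0],[2,0.1,2.5,0]]

```text
t: 32.45
tcp_pos: [0.6428, 0.1029, 0.1271]
tcp_rot: [0.708, 0.706, -0.001, -0.001]
force: [-0.5, 0.7, 0.7]
grip_width: 0.0715
grip_force: 0.0
```

step_arm:
  commands:
    - [[0.1,0,1.5,0],[0.1,0,3,0],[0.1,0,4.5,0],[0.1,0,6,0],[0.1,0,7.5,0],[0.1,0,8.6,0],[0.1,0,9,0],[0.1,0,9,0]]

```text
t: 33.25
tcp_pos: [0.6428, 0.1044, 0.0372]
tcp_rot: [0.707, 0.707, -0.001, -0.001]
force: [0.6, -0.4, -0.3]
grip_width: 0.072
grip_force: 0.0
```

step_arm:
  commands:
    - [[0,0,0,0],[0,0,0,0],[0,0,0,0],[0,0,0,0],[0,0,0,0],[0,0,0,0],[0,0,0,0],[0,0,0,0]]
  grip: 4.5

```text
t: 34.05
tcp_pos: [0.6443, 0.1045, 0.0394]
tcp_rot: [0.707, 0.707, 0.001, 0.001]
force: [0.9, 1.1, 5.4]
grip_width: 0.0532
grip_force: 32.7
```

step_arm:
  commands:
    - [[0,0,-1,0],[0,0,-2.5,0],[0,0,-4.5,0],[0,0,-6.5,0],[0,0,-8.5,0],[0,0,-10.5,0],[0,0,-12,0],[0,0,-12,0]]

```text
t: 34.85
tcp_pos: [0.645, 0.1046, 0.1617]
tcp_rot: [0.707, 0.707, 0.002, 0.002]
force: [0.6, 0.6, -1.1]
grip_width: 0.0531
grip_force: 32.3
```

step_arm:
  commands:
    - [[-2,-0.2,0,0],[-6,-0.7,0,0],[-10,-1.2,0,0],[-14,-1.7,0,0],[-18,-2.1,0,0],[-21,-2.5,0,0],[-22.8,-2.7,0,0],[-22.8,-2.7,0,0]]

```text
t: 35.65
tcp_pos: [0.6153, -0.1257, 0.157]
tcp_rot: [0.709, 0.706, -0.001, -0.001]
force: [0.5, 0.2, -2.2]
grip_width: 0.0536
grip_force: 32.3
```

step_arm:
  commands:
    - [[0,0,0,0],[0,0,1,0],[0,0,2,0],[0,0,3,0],[0,0,4,0],[0,0,5,0],[0,0,5,0],[0,0,5,0]]

```text
t: 36.45
tcp_pos: [0.6158, -0.1234, 0.1077]
tcp_rot: [0.707, 0.707, -0.0, -0.0]
force: [0.5, -0.2, -2.0]
grip_width: 0.0536
grip_force: 32.2
```

step_arm:
  commands:
    - [[0,0,1,0],[0,0,2,0],[0,0,3,0],[0,0,4,0],[0,0,4.7,0],[0,0,5.2,0],[0,0,5.2,0],[0,0,5.2,0]]

```text
t: 37.25
tcp_pos: [0.6163, -0.1235, 0.0564]
tcp_rot: [0.707, 0.707, 0.0, 0.0]
force: [0.7, 0.3, -2.0]
grip_width: 0.053
grip_force: 32.2
```

step_arm:
  commands:
    - [[0,0,0.2,0],[0,0,0.3,0],[0,0,0.4,0],[0,0,0.5,0],[0,0,0.55,0],[0,0,0.6,0],[0,0,0.65,0],[0,0,0.65,0]]

```text
t: 38.05
tcp_pos: [0.6161, -0.1235, 0.0496]
tcp_rot: [0.707, 0.707, -0.0, -0.0]
force: [-0.0, -0.5, -1.6]
grip_width: 0.053
grip_force: 32.2
```

step_arm:
  commands:
    - [[0,0,0.05,0],[0,0,0.1,0],[0,0,0.1,0],[0,0,0.15,0],[0,0,0.15,0],[0,0,0.15,0],[0,0,0.15,0],[0,0,0.15,0]]

```text
t: 38.85
tcp_pos: [0.6163, -0.1235, 0.0495]
tcp_rot: [0.707, 0.707, 0.0, 0.0]
force: [-2.8, 1.0, 5.1]
grip_width: 0.0532
grip_force: 32.9
```

step_arm:
  commands:
    - [[0,0,0,0],[0,0,0,0],[0,0,0,0],[0,0,0,0],[0,0,0,0],[0,0,0,0],[0,0,0,0],[0,0,0,0]]
  grip: 7.2

```text
t: 39.65
tcp_pos: [0.6161, -0.1235, 0.0482]
tcp_rot: [0.707, 0.707, -0.0, -0.0]
force: [-0.1, -1.3, -0.2]
grip_width: 0.0721
grip_force: 0.0
```

step_arm:
  commands:
    - [[0,0,-1,0],[0,0,-2.5,0],[0,0,-4,0],[0,0,-6,0],[0,0,-8,0],[0,0,-10,0],[0,0,-12,0],[0,0,-12,0]]

```text
t: 40.45
tcp_pos: [0.6188, -0.1243, 0.1744]
tcp_rot: [0.707, 0.707, 0.002, 0.004]
force: [0.8, 0.2, 0.9]
grip_width: 0.0717
grip_force: 0.0
```

step_arm:
  commands:
    - [[2,-1,0,0],[5,-2,0,0],[8,-3,0,0],[11,-5,0,0],[13,-7,0,0],[15,-9,0,0],[15,-9,0,0],[15,-9,0,0]]

```text
t: 41.25
tcp_pos: [0.5263, 0.0269, 0.1684]
tcp_rot: [0.707, 0.707, 0.0, 0.0]
force: [1.2, -1.5, -0.1]
grip_width: 0.0717
grip_force: 0.0
```

```bash
python3 chk.py pics/a4.png
python3 - <<'E'
from meas import *
from cell import eyes
for n in("top","scene"): meas(eyes.read_camera(n),n)
E
```

```text
[0.52628083 0.02687405 0.16837655] 41.25
top tile [471. 218.] 331 [ 0.6223 -0.2253  0.0178]
top tile [413. 221.] 318 [ 0.6167 -0.1233  0.0174]
top tile [480. 297.] 344 [ 0.4838 -0.2317  0.0175]
top tile [420. 302.] 347 [ 0.4767 -0.1301  0.0173]
scene tile [206. 162.] 240 [ 0.4786 -0.1313  0.0183]
scene tile [143. 168.] 255 [ 0.485  -0.2326  0.0186]
scene tile [203. 216.] 359 [ 0.6179 -0.1243  0.0184]
scene tile [130. 224.] 382 [ 0.6238 -0.2264  0.0186]
top blue [455. 236.] 349 z 0.0273 circ@ 0.028 [ 0.6207 -0.2261  0.0323]
top green [402. 239.] 334 z 0.0276 circ@ 0.028 [ 0.6151 -0.1234  0.0321]
top yellow [406. 313.] 401 z 0.0276 circ@ 0.028 [ 0.4746 -0.1302  0.0327]
top white [457. 290.] 142 z 0.0274 circ@ 0.028 [ 0.4905 -0.228   0.0266]
scene rim [208. 171.] 68 z 0.1003 circ [ 0.4814 -0.1303  0.0145] {'blue': 0, 'green': 0, 'yellow': 0, 'white': 0}
scene rim [145. 177.] 74 z 0.1007 circ [ 0.4896 -0.2317  0.0136] {'blue': 0, 'green': 0, 'yellow': 0, 'white': 0}
scene rim [205. 227.] 90 z 0.1006 circ [ 0.6198 -0.1238  0.0156] {'blue': 0, 'green': 306, 'yellow': 0, 'white': 0}
scene rim [134. 234.] 96 z 0.1005 circ [ 0.626  -0.2257  0.0151] {'blue': 502, 'green': 0, 'yellow': 0, 'white': 2}
scene blue [149. 272.] 442 z 0.0276 circ@ 0.028 [ 0.6251 -0.2259  0.032 ]
scene green [221. 264.] 291 z 0.0277 circ@ 0.028 [ 0.6201 -0.1215  0.03  ]
scene white [353. 173.] 128 z 0.0578 circ@ 0.058 [0.4492 0.1215 0.0297]
```

View pics/a4.png

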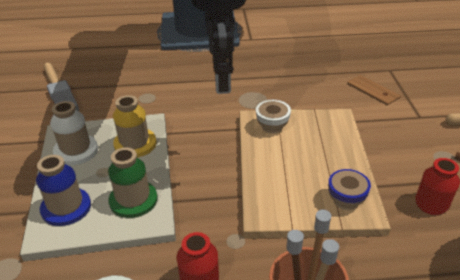

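The picture shows all four jars upright on tiles of their own colours: white (70,130), yellow (130,125), blue (60,190) and green (130,185). The bowls are still in place at (272,115) and (349,185), and the gripper is clear. All jars are within about 3 mm of centre, so I hand the job in.

```bash
python3 -c "
from cell import order
print(order.close_job())"
```

```text
the job is handed in; nothing more can be done
None
```

I stood all four jars upright on their own-colour tiles, each within about 3 mm of centre by the cameras. The bowls and red look-alikes weren't touched, and I handed the job in at about 41 s; no verdict came back.

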